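# Hang the pocket holder on the rail stud

### The job

Pick up the white pocket holder and hang it on the metal stud of the upright rail board: press the large end of its keyhole over the stud's head until the plate lies flat on the board, then slide the holder down until the stud is fully home at the top of the slot, and only then let go. The stud may be clamped anywhere near the middle of its rail, so find it by sight or touch; work gently and leave the other things where they are.

Things in the scene. Friction and masses are not known exactly. Their poses are not given: they have to be found in the camera images.
- holder: White pocket holder, loose, 0.13 to 0.21 kg, standing upright on the table. Origin: middle of the bottom edge of its back plate, on the back face; z up, y along the width, x out of the back (toward the board when hung). Back plate 4 mm thick, 84 wide, 100 high; open pocket in front of it, 58 mm wide, out to x = -40.5 mm, 40 mm high.
- lug (a point): Grip point in the middle of the holder's grip lug, above its plate; axes as the holder's, at (-11.5, 0, 122) mm in its frame. The lug is 30 mm wide in y, 18 mm thick in x and reaches from z = 97 to 141 mm of the holder: pinch it across y from above.
- keyhole (a point): Centre of the keyhole's large round end (19 mm across), on the back face of the holder's plate, 55 mm above its underside, on the middle line; axes as the holder's. From it a slot 9.5 mm wide runs upward; the slot's upper end is 25 mm above this point. Fully home: the stud's neck against that upper end, stud axis 22 mm above this point.
- stand: Upright aluminium rail board, fixed. Origin: middle of the bottom edge of its front face, on the table; x into the board (away from the working side), y along its width, z up. Front face flat at x = 0, 170 mm wide, 114 mm high, with 5 mm black end caps; its foot lies behind. Holder and board should never be pressed together with more than 25 N.
- rail_mid (a point): Middle of the horizontal slot rail, on the board's front face, 95 mm up; axes as the stand's. One steel stud sticks out of the rail toward -x: neck 6 mm thick and 6 mm long, then a flat round head 14 mm across, 4 mm thick. It is clamped somewhere from y = -15 to +15 mm of this point; where is not measured: find it by sight or touch.
- stud (a joint): How far the stud is pushed in along its axis (m): 0 fully out, up to 0.005. Pressed on the head it gives way toward the board, 2 N at first, 5.6 N at 5 mm, and springs back out when the keyhole's large end comes over it. With the large end over the stud the holder's underside is 40 mm above the table; fully home, 18 mm.
- oximeter: Bystander, loose: blue and white finger oximeter, 33 x 58 x 30 mm; leave it where it is.
- plaster_roll: Bystander, loose: white roll of plaster standing on its end, 45 mm across, 30 mm high; leave it where it is.
- tube_f4: Bystander, loose: small ointment tube lying flat, 36 x 136 x 24 mm; leave it where it is.
- marker: Bystander, loose: grey marker with red cap, 18 x 137 x 18 mm; leave it where it is.
- pen_black: Bystander, loose: black pen, 9 x 148 x 10 mm; leave it where it is.
- small_bottle_f2: Bystander, loose: small brown dropper bottle, 33 mm across, 102 mm high; leave it where it is.
- scissors: Bystander, loose: scissors with black finger rings, lying flat, 64 x 142 x 7 mm; leave it where it is.
Mind the look-alikes: they are no part of the job. Several things look just like the holder: the one meant starts nearest to the robot's base.

How it is judged:
By the outcome, as a careful person would: the job done as asked, in the order asked, and still so for the second after the job is handed in, with the robot touching nothing.
It also fails if it takes over 61 s, if anything falls off the work surface, if the arm or the gripper's body presses on something with over 40 N, if the wrist force passes 120 N, or if a joint passes its speed limit or range.

### The arm

A 6-joint arm with a two-finger parallel gripper is mounted at the origin on a cart in front of the work surface, level with it; the furniture and walls round the work are solid. World frame = base frame: x ahead of the robot, y to its left, z up, the work surface at z = 0. Lengths are in m, angles in degrees, forces in N, time in s.
With the tool pointing down it reaches from about 0.325 to 0.85 m from the base axis. Payload 15.5 kg.
Tool frame: the origin (TCP) lies midway between the tips of the shut fingers; the grasp point (between the pads) lies 19 mm behind it; z points along the fingers, y is the line along which they close (so a half turn about z gives the same grasp; the last joint's range is limited). The gripper opens to 91 mm and grips with 3 to 60 N. Pads are 32 mm wide; open, the fingers measure 118 mm over their backs; the gripper's body (76 mm by 178 mm) begins 60 mm behind the grasp point.
Start: joints at [60.819, 28.281, 77.091, -0, 74.628, -5.472], TCP at [0.251, 0.572, 0.214] pointing down, gripper open.
Joint ranges: [-166.48, 166.48], [-47.26, 123.95], [12.59, 153.08], [-70.14, 250.14], [6.76, 159.57], [-176.63, 176.63]. Speed limits (degrees/s): [108.29, 108.29, 147.25, 172.46, 172.46, 172.46].

### API

Orientations are given as a 3x3 rotation matrix whose columns are the frame's x, y, z axes.
In Python, from bench import ctrl gives the robot as it stands. The module is installed in compiled form; this text tells all that it offers. Calls block until the motion is done:
- ctrl.goto(position, orientation): joint-space move of the TCP to a pose.
- ctrl.move_l(position, vel=0.15, ori=None, contact_N=None): straight line of the TCP; ori=None keeps the orientation; vel is the mean speed in m/s. With contact_N (N) it stops when the force on the tool has changed by that much, and returns True; else False.
- ctrl.movej(angles): joint-space move.
- ctrl.command_gripper(opening): opening from 0.0 (shut) to 1.0 (fully open); the grip force is fixed at half the most; returns when the fingers have stopped.
- ctrl.sleep(seconds).
- ctrl.ik(position, orientation): joint angles nearest the present ones, or None.
- ctrl.read_camera(name): name is "side" or "top" or "wrist"; returns the picture (400x640x3 uint8, blue, green, red); there is no depth.
- ctrl.camera_params(name): a dict with "fx", "fy", "cx", "cy" (pixels), "pose" (4x4, takes a point from camera to world coordinates); the wrist camera has in their place "T_tool_cam" (4x4, takes a point from camera to tool coordinates, whose origin is the TCP and whose axes are the flange's). Camera axes: x right, y up, looking along -z (the intrinsics and any distortion apply to the point x, -y, -z); pixel columns grow to the right and rows downward; lengths in m; the calibration is good to about 2 mm. A picture is of the moment at which its call begins: read the wrist's pose just before it. camera_params takes no time and is no camera call.
A pose or a line that the arm cannot do raises ctrl.MotionError and nothing moves.
- ctrl.sign_off(): hands the job in; it is judged then, once.
Readings, each from a call of its own:
- ctrl.current_t(): time.
- ctrl.current_q(): joint angles.
- ctrl.current_dq(): joint speeds.
- ctrl.current_effort(): joint torques, N m.
- ctrl.current_tool_pos(): TCP position.
- ctrl.current_eef_rot(): TCP orientation.
- ctrl.current_contact_force(): force on the tool from outside, world axes, zero at the start.
- ctrl.current_wrist_torque(): the same for the moment, N m.
- ctrl.current_grip_width(): opening from 0.0 (shut) to 1.0 (fully open).
- ctrl.current_grasp_force(): force on a finger pad.
Only numpy, scipy, OpenCV 4.12 (cv2) and the standard library are available. Lean on these libraries where they do the work, as an engineer would, in place of code of your own. Each camera call takes 0.05 s, during which the arm holds its last target. There are 200 camera calls.

## Working session

There is one attempt and no reset: what is moved stays moved. The work goes in short steps, each a Python script; the robot and the scene stay as the last script left them, time stands still between calls to the robot, and variables do not carry over. Pictures are saved under pics/ and viewed, at most 12 in all, crops included, and the job is handed in when it is done.

```bash
mkdir -p pics; python3 - <<'E'
from bench import ctrl
import cv2,numpy as np
np.set_printoptions(precision=4,suppress=True)
for n in("top","side"):
    cv2.imwrite(f"pics/{n}0.png",ctrl.read_camera(n)); print(n,ctrl.camera_params(n))
print(ctrl.camera_params("wrist"),ctrl.current_t(),ctrl.current_eef_rot())
E
```

```text
top {'fx': 414.03590920062567, 'fy': 414.03590920062567, 'cx': 316.173664858677, 'cy': 202.90520370897246, 'pose': array([[ 0.0176,  0.9964, -0.0831,  0.4755],
       [-0.9998,  0.0178,  0.0023, -0.0022],
       [ 0.0038,  0.0831,  0.9965,  1.4277],
       [ 0.    ,  0.    ,  0.    ,  1.    ]])}
side {'fx': 414.9550232719173, 'fy': 414.9550232719173, 'cx': 317.47140065554936, 'cy': 201.45777886266768, 'pose': array([[ 0.8747,  0.1767, -0.4513,  0.0192],
       [-0.484 ,  0.3662, -0.7947, -1.0132],
       [ 0.0249,  0.9136,  0.4059,  0.5959],
       [ 0.    ,  0.    ,  0.    ,  1.    ]])}
{'fx': 324.8210851448789, 'fy': 324.8210851448789, 'cx': 316.72037084773245, 'cy': 199.95919947495543, 'T_tool_cam': array([[ 0.0011,  0.9554,  0.2952,  0.0848],
       [ 1.    , -0.0006, -0.0017,  0.0009],
       [-0.0015,  0.2952, -0.9554, -0.1706],
       [ 0.    ,  0.    ,  0.    ,  1.    ]])} 0.1 [[-0.9156  0.4021 -0.0005]
 [ 0.4021  0.9156 -0.0009]
 [ 0.0001 -0.001  -1.    ]]
```

View pics/top0.png

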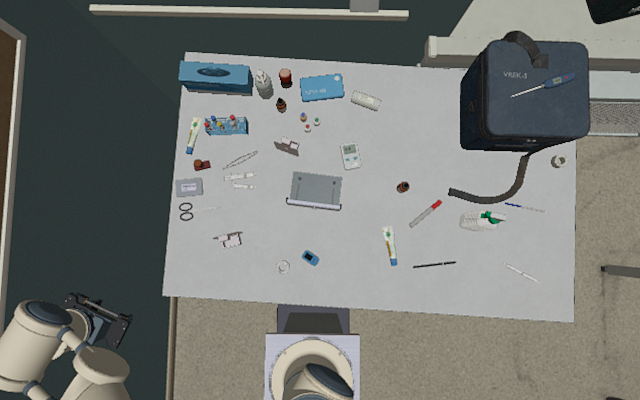

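View pics/side0.png

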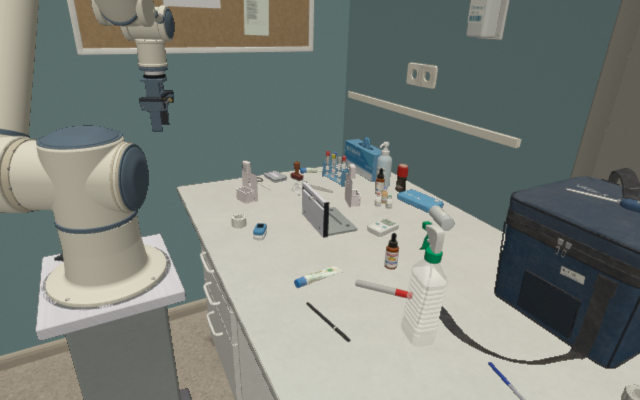

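Candidate look-alikes in the top view: A at (230,239), B at (287,146), C at (240,180). The board is at (315,190). A looks nearest to the base at about (312,375), so I'll enlarge to confirm.

```bash
cat > h.py <<'E'
from bench import ctrl
import cv2,numpy as np
np.set_printoptions(precision=4,suppress=True)
def ray(name,u,v,pose=None):
    p=ctrl.camera_params(name); T=p["pose"] if pose is None else pose
    d=T[:3,:3]@np.array([(u-p["cx"])/p["fx"],-(v-p["cy"])/p["fy"],-1]); return T[:3,3],d
def onz(name,u,v,z,pose=None):
    o,d=ray(name,u,v,pose); return o+d*(z-o[2])/d[2]
def wpose():
    T=np.eye(4);T[:3,:3]=ctrl.current_eef_rot();T[:3,3]=ctrl.current_tool_pos()
    return T@ctrl.camera_params("wrist")["T_tool_cam"]
def proj(name,P,pose=None):
    p=ctrl.camera_params(name); T=p["pose"] if pose is None else pose
    c=T[:3,:3].T@(np.asarray(P)-T[:3,3]); return np.array([p["cx"]-p["fx"]*c[0]/c[2],p["cy"]+p["fy"]*c[1]/c[2]])
E
python3 - <<'E'
from h import *
t=cv2.imread("pics/top0.png");s=cv2.imread("pics/side0.png")
a=cv2.resize(t[125:285,170:370],(800,640))[:,:]
a=cv2.resize(t[130:280,170:370],None,fx=4,fy=4,interpolation=3);cv2.imwrite("pics/c1.png",a)
b=cv2.resize(s[150:250,225:385],None,fx=5,fy=5,interpolation=3);cv2.imwrite("pics/c2.png",b)
for u,v in((230,239),(287,146),(240,180),(287,206),(340,209)):print(onz("top",u,v,.05), np.linalg.norm(onz("top",u,v,.05)[:2]))
E
```

```text
[0.4654 0.2779 0.05  ] 0.5420395731562236
[0.7815 0.0965 0.05  ] 0.7874171228293332
[0.6629 0.2513 0.05  ] 0.7089369434548674
[0.5784 0.0917 0.05  ] 0.5855796514754918
[ 0.5715 -0.0852  0.05  ] 0.5777946926978005
```

View pics/c1.png

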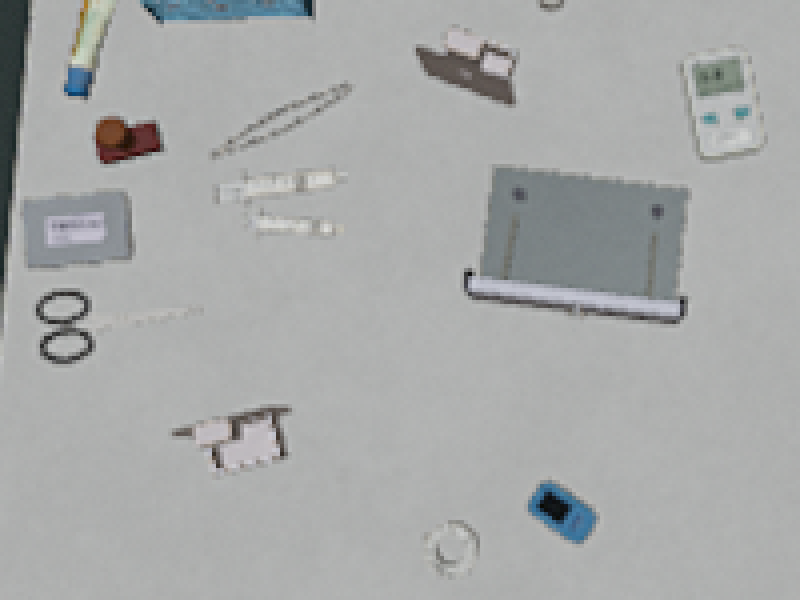

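View pics/c2.png

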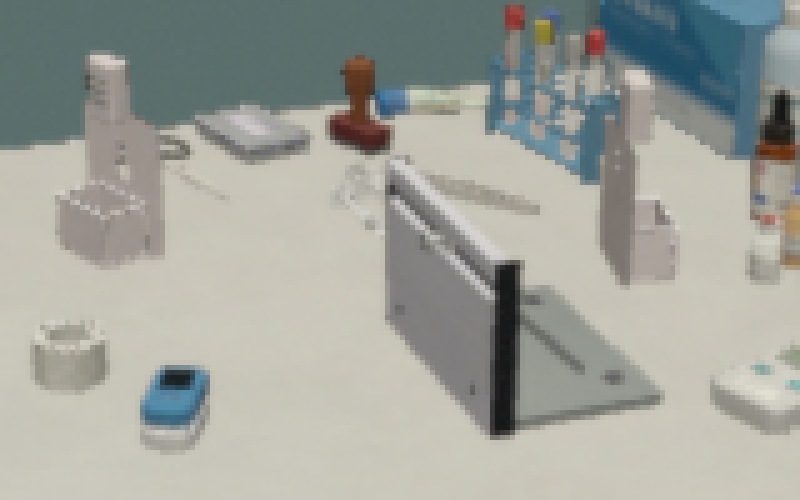

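Top view: A (230,239) and B (287,146) share the holder's lug, plate and pocket, while C (240,180) is just pen-like items lying flat. A is the one meant, since it is 0.54 m from the base and B is 0.79 m. Its pocket faces the robot. The stud shows in front of the board at top (314,207) and side (311,198). Next I'll look at both from the wrist.

```bash
cat >> h.py <<'E'
def R(yaw):
    c,s=np.cos(np.radians(yaw)),np.sin(np.radians(yaw)); return np.array([[-c,-s,0],[-s,c,0],[0,0,-1.]])
E
python3 - <<'E'
from h import *
h=onz("top",228,236,.12); s=onz("top",314.2,207.3,.095);print(h,s)
T={}
ctrl.goto([s[0]-.09,s[1],.16],R(-6.5)); ctrl.sleep(.2); T['b']=wpose(); cv2.imwrite("pics/wb.png",ctrl.read_camera("wrist"));print(ctrl.current_t())
ctrl.goto([h[0]-.02,h[1],.24],R(12)); ctrl.sleep(.2); T['h']=wpose(); cv2.imwrite("pics/wh.png",ctrl.read_camera("wrist"));print(ctrl.current_t())
np.savez("T.npz",**T)
E
```

```text
[0.4752 0.2703 0.12  ] [0.5724 0.0008 0.095 ]
2.5583
3.9
```

View pics/wb.png

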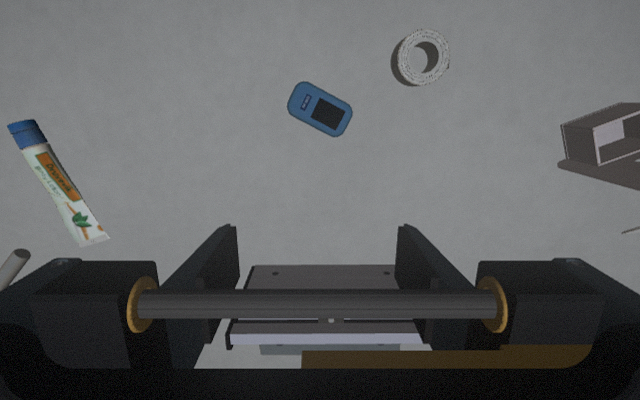

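View pics/wh.png

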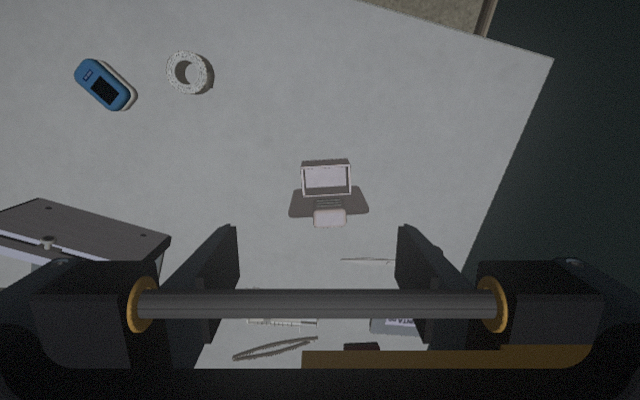

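wb: stud at about (331,320), half hidden by the gripper bar. wh: the holder's lug top is at (330,217), its plate top runs (289,217)–(369,213), and the stud is at (47,240). I'll take one clearer board view from further back, then crop both views.

```bash
python3 - <<'E'
from h import *
T=dict(np.load("T.npz"))
ctrl.goto([.395,.02,.13],R(-6.5)); ctrl.sleep(.2); T['b2']=wpose(); im=ctrl.read_camera("wrist");cv2.imwrite("pics/wb2.png",im);print(ctrl.current_t())
np.savez("T.npz",**T)
c=proj("wrist",[.572,0.,.095],T['b2']);print(c)
u,v=np.clip(c.astype(int),[100,40],[540,360])
a=cv2.resize(im[v-37:v+37,u-100:u+100],(800,296),interpolation=3)
b=cv2.resize(cv2.imread("pics/wh.png")[155:231,270:390],(480,304),interpolation=3)
b=cv2.copyMakeBorder(b,0,0,0,320,0)
print(u-100,v-37);cv2.imwrite("pics/c3.png",np.vstack([a,b]))
E
```

```text
5.2333
[313.8322 424.2531]
213 323
```

View pics/c3.png

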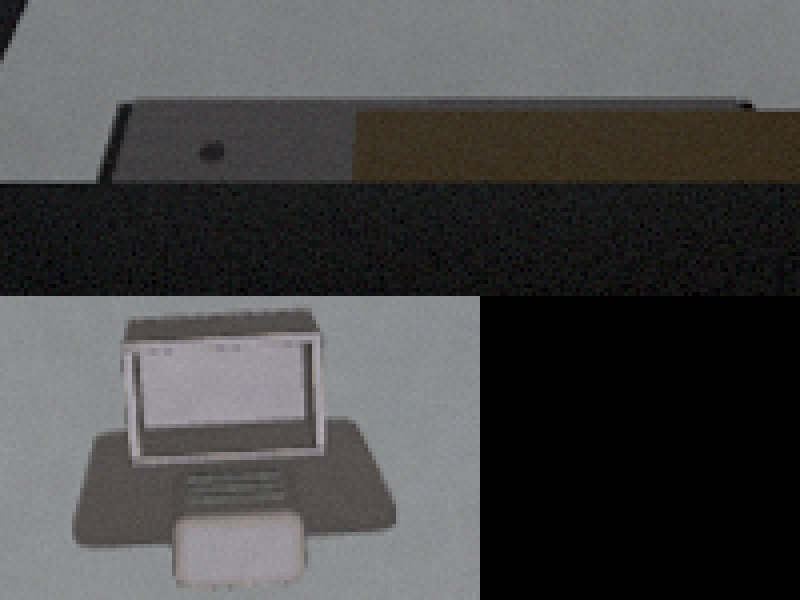

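wb2: I moved the wrong way, and only the board's top is visible below the bar. I need to be further forward. wh crop: lug top is centred at (330,218), with the plate's back top edge from (291,217.5) to (366,212.8). I'll compute the holder pose and take another look at the stud.

```bash
python3 - <<'E'
from h import *
T=dict(np.load("T.npz"))
W=T['h']; print("lugtop",onz("wrist",330,218,.141,W))
for (p,q,z) in(((291.2,217.5),(366.2,212.75),.1),((302.5,197.2),(351.2,194.7),.04),((301.2,168),(350,164.7),.04)):
    a,b=onz("wrist",*p,z,W),onz("wrist",*q,z,W); d=a-b; print(a,b,(a+b)/2,"yaw",np.degrees(np.arctan2(-d[0],d[1])),np.linalg.norm(d))
ctrl.goto([.555,.0,.25],R(-6.5)); ctrl.sleep(.2); T['b3']=wpose(); im=ctrl.read_camera("wrist");cv2.imwrite("pics/wb3.png",im);print(ctrl.current_t())
np.savez("T.npz",**T)
c=proj("wrist",[.572,0.,.095],T['b3']);print(c)
u,v=c.astype(int); v0=max(v-55,0);print(u-100,v0)
cv2.imwrite("pics/c4.png",cv2.resize(im[v0:v0+110,u-100:u+100],(800,440),interpolation=3))
E
```

```text
lugtop [0.4683 0.2855 0.141 ]
[0.4905 0.2517 0.1   ] [0.4697 0.3251 0.1   ] [0.4801 0.2884 0.1   ] yaw -164.2151476363827 0.07621993309051361
[0.4851 0.2599 0.04  ] [0.4701 0.3159 0.04  ] [0.4776 0.2879 0.04  ] yaw -164.99644228078023 0.057952619215933594
[0.4508 0.2515 0.04  ] [0.4353 0.3059 0.04  ] [0.443  0.2787 0.04  ] yaw -164.1301556687457 0.05653357830002867
6.3
[316.9226 202.2153]
216 147
```

View pics/c4.png

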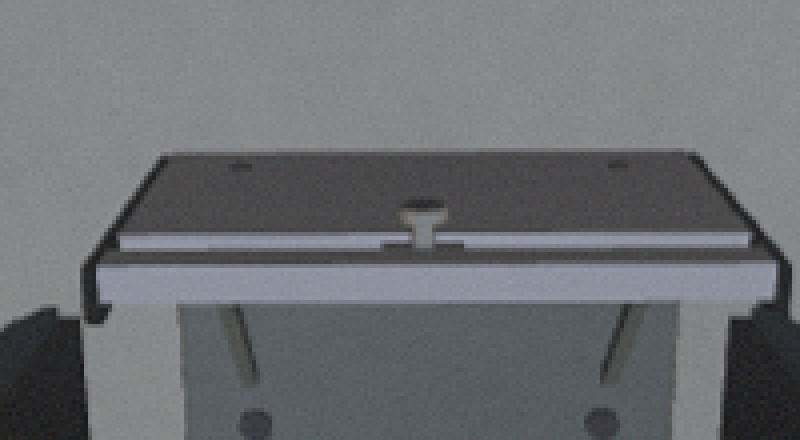

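Stud and board are clear here: neck at crop (424,235), board top front edge crop (97,265)–(778,263), bottom front edge (165,155)–(690,152). Converting these, then grasping.

```bash
python3 - <<'E'
from h import *
W=dict(np.load("T.npz"))['b3']
f=lambda u,v,z:onz("wrist",216+u/4,147+v/4,z,W)
for p,q,z in(((97,265),(778,263),.114),((165,155),(690,152),0)):
    a,b=f(*p,z),f(*q,z);d=a-b if a[1]>b[1] else b-a;print(a,b,(a+b)/2,np.degrees(np.arctan2(-d[0],d[1])),np.linalg.norm(d))
print("neck",f(424,237,.098),"head",f(424,205,.1))
o,d=ray("side",311.4,198,);print("side stud ray at x=.562", o+d*(.562-o[0])/d[0])
print(onz("top",314.2,207.3,.095))
# grasp
yaw=15.5; L=np.array([.4685,.2854]); 
ctrl.goto([L[0],L[1],.20],R(yaw))
ctrl.move_l([L[0],L[1],.107],vel=.12)   # grasp pt 19mm behind TCP -> z=.126
print(ctrl.current_contact_force())
ctrl.command_gripper(0.0); print(ctrl.current_grip_width()*91,ctrl.current_grasp_force(),ctrl.current_contact_force(),ctrl.current_t())
E
```

```text
[ 0.5689 -0.0767  0.114 ] [0.5875 0.0922 0.114 ] [0.5782 0.0078 0.114 ] -6.281869523680684 0.16985120186787447
[ 0.5699 -0.0797  0.    ] [0.5886 0.0944 0.    ] [0.5792 0.0074 0.    ] -6.114361631957561 0.17510005994056244
neck [0.576  0.0049 0.098 ] head [0.5668 0.0058 0.1   ]
side stud ray at x=.562 [ 0.562  -0.0202  0.1041]
[0.5724 0.0008 0.095 ]
[ 0.2631 -0.143   0.3553]
30.146098488454687 29.971912801265717 [ 0.5556  0.0234 -1.4074] 9.3417
```

```bash
cat >> h.py <<'E'
B=np.array([.5787,.0076]); BY=-6.2
xs=np.array([np.cos(np.radians(BY)),np.sin(np.radians(BY))]); ys=np.array([-xs[1],xs[0]])
def tcp(gap,y,under): # holder back face 'gap' in front of board, centre at board y, underside height
    p=B+xs*(-gap-.0115)+ys*y; return [p[0],p[1],.107+under]
def where():
    p=ctrl.current_tool_pos(); d=np.array(p[:2])-B; return np.array([-(d@xs)-.0115,d@ys,p[2]-.107])*1000
E
python3 - <<'E'
from h import *
p=ctrl.current_tool_pos()
ctrl.move_l([p[0],p[1],p[2]+.1],vel=.12); print(ctrl.current_contact_force(),ctrl.current_grip_width()*91)
ctrl.goto(tcp(.05,-.0031,.10),R(BY)); ctrl.move_l(tcp(.03,-.0031,.040),vel=.08); ctrl.sleep(.3)
print(where(),ctrl.current_contact_force(),ctrl.current_t())
s=ctrl.read_camera("side");w=ctrl.read_camera("wrist")
cv2.imwrite("pics/s1.png",s)
c=proj("side",[.57,0,.095]).astype(int)
a=cv2.resize(s[c[1]-40:c[1]+40,c[0]-50:c[0]+50],(500,400),interpolation=3)
b=cv2.resize(w[150:330,240:400],(300,338),interpolation=3); b=cv2.copyMakeBorder(b,0,62,0,0,0)
cv2.imwrite("pics/c5.png",np.hstack([a,b]))
E
```

```text
[-0.2031 -0.3121 -2.3205] 30.13899906063103
[29.9049 -3.0923 40.3097] [ 0.0795  0.2327 -0.7038] 12.6417
```

View pics/c5.png

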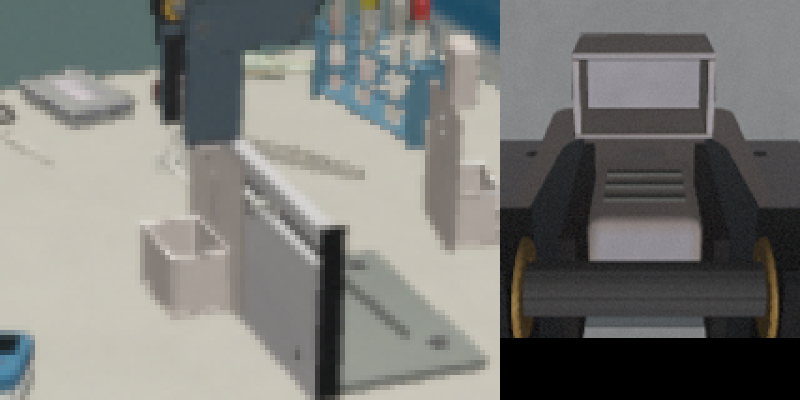

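The holder hangs upright in the fingers, square in front of the board, with the stud hidden behind it. Now the slow approach by touch.

```bash
python3 - <<'E'
from h import *
ctrl.move_l(tcp(.015,-.0031,.040),vel=.05); ctrl.sleep(.2)
f0=np.array(ctrl.current_contact_force())
for g in(.0,-.005):
    r=ctrl.move_l(tcp(g,-.0031,.040),vel=.012,contact_N=1.8)
    print(g,r,where(),np.array(ctrl.current_contact_force())-f0,ctrl.current_t())
    if r: break
E
```

```text
0.0 True [ 1.3594 -3.0998 39.5279] [0.5306 0.8906 0.6026] 14.475
```

No contact at 10 mm, so the head went into the keyhole. Next I'll press lightly onto the board and then slide down, watching forces.

```bash
python3 - <<'E'
from h import *
r=ctrl.move_l(tcp(-.004,-.0031,.040),vel=.01,contact_N=4); ctrl.sleep(.2)
print(r,where(),ctrl.current_contact_force(),ctrl.current_wrist_torque(),ctrl.current_t())
g=where()[0]/1000
for u in(.034,.028,.022,.014):
    r=ctrl.move_l(tcp(g,-.0031,u),vel=.015,contact_N=6)
    print(u,r,where(),ctrl.current_contact_force(),ctrl.current_t())
    if r: break
E
```

```text
True [ 1.4144 -3.1205 38.7105] [ 0.8702 -0.0993 -1.0218] [ 0.0285 -0.0353  0.065 ] 14.9583
0.034 False [ 1.4774 -3.1004 33.8929] [ 0.1058 -0.3509 -1.9423] 15.4333
0.028 False [ 1.5101 -3.1344 27.866 ] [ 0.1126 -0.4816 -1.9358] 15.9833
0.022 False [ 1.5189 -3.111  21.8778] [ 0.2689  0.1104 -1.9285] 16.5333
0.014 True [ 1.1751 -3.1313 16.8472] [-1.2188 -0.0797  5.5679] 16.9417
```

It stops at about 17 mm with an upward reaction, which matches the 18 mm home position. I'll check the hook with a gentle pull away and verify by camera before letting go.

```bash
python3 - <<'E'
from h import *
w=where()/1000
ctrl.sleep(.2);print(where(),ctrl.current_contact_force())
r=ctrl.move_l(tcp(w[0]+.005,w[1],w[2]),vel=.01,contact_N=3);print("pull",r,where(),ctrl.current_contact_force())
r=ctrl.move_l(tcp(w[0]-.004,w[1],w[2]),vel=.01,contact_N=4);ctrl.sleep(.2);print("push",r,where(),ctrl.current_contact_force(),ctrl.current_t())
s=ctrl.read_camera("side");c=proj("side",[.57,0,.095]).astype(int)
cv2.imwrite("pics/c6.png",cv2.resize(s[c[1]-40:c[1]+40,c[0]-50:c[0]+50],(600,480),interpolation=3))
E
```

```text
[ 1.2063 -3.1562 16.9284] [-1.1743 -0.3715  6.4384]
pull True [ 1.3561 -3.1826 17.0295] [1.2506 0.6945 5.8096]
push True [ 1.1    -3.1609 16.911 ] [-1.066   0.4254  6.4855] 17.8333
```

View pics/c6.png

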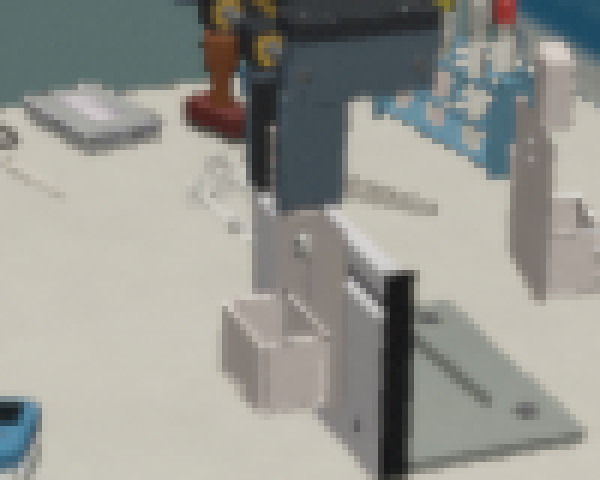

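The stud's head shows in front of the plate at crop (302,245), the plate is flat on the board, and the pull was held. Letting go.

```bash
python3 - <<'E'
from h import *
p=np.array(ctrl.current_tool_pos())
ctrl.command_gripper(0.7); ctrl.sleep(.3)
ctrl.move_l([p[0],p[1],p[2]+.12],vel=.1); ctrl.sleep(.5)
s=ctrl.read_camera("side");c=proj("side",[.57,0,.095]).astype(int)
cv2.imwrite("pics/c7.png",cv2.resize(s[c[1]-40:c[1]+40,c[0]-50:c[0]+50],(600,480),interpolation=3)); print(ctrl.current_t(),ctrl.current_contact_force())
E
```

```text
20.7667 [0.3331 0.3029 0.3903]
```

View pics/c7.png

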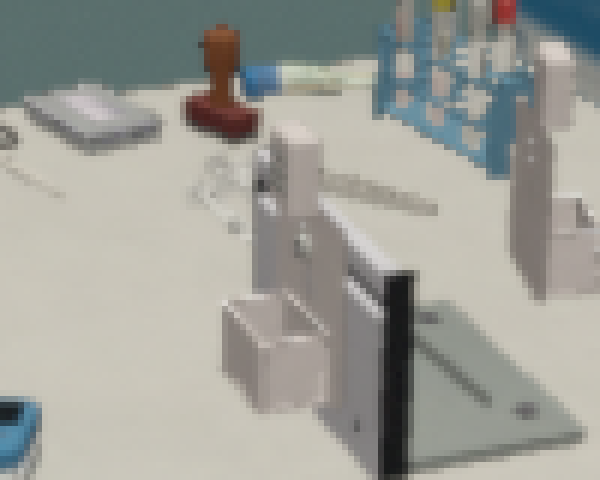

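The holder hangs flat on the board, with the stud head at crop (302,243) in front of the plate. It has not moved since release, and the gripper is clear.

```bash
python3 -c "
from bench import ctrl
print(ctrl.sign_off())"
```

```text
the job is handed in; nothing more can be done
None
```

The white pocket holder is hung on the stud, slid fully home and released, and the job was handed in after about 21 s of robot time with nothing else touched.

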